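# Spring check on the gearbox-cover tilt cradle

## Robot

A 6-joint arm with a two-finger parallel gripper is mounted at the origin on the work surface. World frame = base frame: x ahead of the robot, y to its left, z up, the work surface at z = 0. Lengths are in m, angles in rad, forces in N, time in s.
With the tool pointing down it reaches from about 0.3 to 0.775 m from the base axis. Payload 14.6 kg.
Tool frame: the origin (TCP) lies at the very end of the fingers, on their centre line; the grasp point (between the pads) lies 19 mm behind it; y points along the fingers, x is the direction in which the jaws open and shut, and the axes are right-handed (so a half turn about y gives the same grasp; the last joint's range is limited). The gripper opens to 94 mm and grips with 3 to 60 N. Pads are 16 mm wide; open, the fingers measure 119 mm over their backs; the gripper's body (75 mm by 177 mm) begins 78 mm behind the grasp point.
Start: joints at [-1.29, 0.3, 1.521, -0, 1.321, -0.067], TCP at [0.187, -0.517, 0.205] pointing down, gripper open.
Joint ranges: [-3.03, 3.03], [-0.79, 2.21], [0.23, 2.52], [-1.04, 4.18], [0, 3.07], [-2.55, 2.55]. Speed limits (rad/s): [2.22, 2.22, 2.57, 3.14, 3.14, 3.14].

## Interface

Orientations are given as [roll, pitch, yaw] about the fixed x, y, z axes, in that order (R = Rz(yaw) Ry(pitch) Rx(roll)).
In Python, from station import * gives the robot as it stands.
- The arm moves only by the tool send_rows, never from a script. Its argument "series" is text: rows parted by semicolons, each of 7 numbers parted by spaces: the turn, a rotation vector about the tool's x, y, z in units of 5 degrees (1.0 is 5 degrees), then the shift along the tool's x, y, z in cm, then the opening, from -1 (shut) to 1 (fully open). A call has exactly 10 rows; each row is the pose to reach, as a shift and turn from the pose commanded when the call began, along the tool's axes at that moment; what a row does not reach only later rows make up. A row lasts 1/12 s, in which the tool goes at most 41.7 mm and 7.16 degrees, less where a joint would pass 70% of its speed; a pose out of reach is approached as far as the arm can. A call with a gripper value outside its range is refused whole. The fingers move at their own pace and stop on an object; "newtons" is the grip in N (left out, the last holds). Time passes only in rows, so rows that repeat a pose let the fingers close, or fill a call up. It gives the time, the measured TCP pose, the force and the opening at its end, in the units of the state.
- get_obs(): the state, without advancing time (a new reading comes with each control period).
- camera(name): name is "scene" or "side" or "wrist"; returns the picture (480x640x3 uint8, red, green, blue); there is no depth.
- camera_info(name): a dict with "K" (3x3 intrinsics, pixels), "R" (3x3) and "t" (3): a world point X has camera coordinates R X + t; the wrist camera has in their place "mount" (4x4, takes a point from camera to tool coordinates, whose origin is the TCP and whose axes are the tool frame's). Camera axes: x right, y down, z forward; pixel columns grow to the right and rows downward; lengths in m; the calibration is good to about 2 mm. A picture is of the moment at which its call begins: read the wrist's pose just before it. camera_info takes no time and is no camera call.
- hand_in(): hands the job in, once; it reports no verdict.
The state is a dict: "time_s": time; "qpos": joint angles; "joint_vel": joint speeds; "tau": joint torques, N m; "ee_pos": TCP position; "eef_rot": TCP orientation; "force": force on the tool from outside, world axes, zero at the start; "moment": the same for the moment, N m; "grip_width": finger opening in m.
Only numpy, scipy, OpenCV 4.12 (cv2) and the standard library are available. Lean on these libraries where they do the work, as an engineer would, in place of code of your own. Each camera call takes 0.05 s, during which the arm holds its last target. There are 200 camera calls.

## Task

Check the spring of the blue tilt cradle that carries the gearbox cover: with the fingertips press the yellow corner pad down until the green pointer at the other end has risen level with the red tag on its scale, without running past the tag, and keep it there for about a second. Then let go, so that the plate springs fully back, and stay clear of it. Only press: grasp and lift nothing, and leave the red tag and the parts standing and lying beside the cradle where they are.

Things in the scene. Friction and masses are not known exactly. Their poses are not given: they have to be found in the camera images.
- cradle: Blue cradle bolted to the bench: cross-shaped base, 340 mm along its x, 300 mm along y, 15 mm thick; two hinge posts 105 mm tall at y = +-132 mm. Origin at bench height under the middle of the hinge; x points from the yellow pad to the scale, y along the hinge, z up. On the hinge, 85 mm above the bench, tilts a square aluminium plate set corner-on, its corners 115 mm out
- cover_top (a point): Top centre of the grey gearbox cover bolted on the plate: 92 mm across at its foot, top 45 mm above the hinge axis; its foot comes within 51 mm of the pad's centre.
- pad: Yellow pad on the plate's corner nearest the robot, 36 mm square and 8 mm thick, turned corner-on like the plate. Origin at the centre of its underside, 85 mm from the hinge axis (at x = -85 mm in the cradle's frame); tilts with the plate. It is hard rubber, giving 1.5 mm at most. This is the place to press
- pad_top (a point): Centre of the yellow pad's top face, where to press; 98 mm above the bench at rest. A push down of about 4 N starts it moving, about 7 N at 8 mm down and 12 N at 20 mm down
- tilt (a joint): Tilt of the plate, rad: 0 level and at rest against its stop (a spring holds it there), growing as the yellow pad goes down; hard stop at 0.36. The pad sinks 85 mm x sin(tilt), the pointer rises 153 mm x sin(tilt), so the pointer rises about 1.8 times as far as the pad sinks
- pointer_tip (a point): End of the green pointer (a needle with a crossbar 34 x 16 mm, 8 mm thick, at its end) at the far end of the plate, 153 mm from the hinge, at mid-thickness of the bar; level with the hinge axis (85 mm above the bench) at rest. It rises beside the white scale as the pad is pressed
- tag_mid (a point): Red tag clipped on the white scale (an upright strip 170 mm tall, 155 mm beyond the hinge), a block 14 mm high, 24 x 40 mm; the point is half-way up, on the edge next to the pointer. Its height varies: 16 to 36 mm above the pointer's rest height. Pointer level with the tag: its end within 7 mm above or below this point
- piston: Dark sooty metal piston, 76 mm across, 60 mm tall, standing loose near the cradle; origin at the centre of its underside. Leave alone
- bearing: Steel bearing ring, 72 mm across, 19 mm high, lying loose near the cradle; origin at the centre of its underside. Leave alone
- jar: Glass jar with a blue lid, 60 mm across, 75 mm tall, loose near the cradle; origin at the centre of its underside. Leave alone
- spanner: Steel spanner, 160 mm long, lying loose near the cradle along its x; origin at its middle on the bench. Leave alone

How it is judged:
By the outcome, as a careful person would: the job done as asked, in the order asked, and still so for the second after the job is handed in, with the robot touching nothing.
It also fails if it takes over 40 s, if anything falls off the work surface, if the arm or the gripper's body presses on something with over 40 N, if the wrist force passes 120 N, or if a joint passes its speed limit or range.

## Working session

There is one attempt and no reset: what is moved stays moved. The work goes in short steps, Python scripts to look and compute and a tool call to move; the robot and the scene stay as the last step left them, time stands still between calls to the robot, and variables do not carry over. Pictures are saved under pics/ and viewed, on a budget of 10 in all, crops included, one or two more only if the job needs it, and the job is handed in when it is done.

Besides the shell and the picture viewer there is one more tool, called after "Emit:" as name(argument=value, ...) on one line, values as JSON. send_rows: Moves the arm, as the interface text tells. Its arguments: {"type":"object","properties":{"series":{"type":"string"},"newtons":{"type":"number"}},"required":["series"]}

```bash
mkdir -p pics; python3 - <<'E'
from station import *
import cv2
o=get_obs();print(o['time_s'],o['ee_pos'],o['eef_rot'],o['force'],o['grip_width'])
for n in("scene","side"):
    cv2.imwrite(f"pics/{n}0.png",camera(n)[:,:,::-1]);print(n,camera_info(n))
print(camera_info("wrist"))
E
```

```text
0.0 [ 0.18737428 -0.51682399  0.20489957] [-1.57074657e+00  1.14047623e-03 -1.22299173e+00] [-0.7459114  -0.79473245 -0.28872269] 0.0939996037600833
scene {'K': array([[614.86692034,   0.        , 311.41285256],
       [  0.        , 614.86692034, 239.01014451],
       [  0.        ,   0.        ,   1.        ]]), 'R': array([[-0.15133628,  0.98841273,  0.0117309 ],
       [ 0.8675537 ,  0.13850069, -0.47766948],
       [-0.47375933, -0.06211154, -0.8784613 ]]), 't': array([ 0.03055268, -0.45480161,  1.60643356])}
side {'K': array([[499.70688619,   0.        , 322.08059941],
       [  0.        , 499.70688619, 239.13563325],
       [  0.        ,   0.        ,   1.        ]]), 'R': array([[-0.87025483, -0.49254526, -0.00746316],
       [-0.34881328,  0.62685804, -0.69669096],
       [ 0.34783017, -0.60369542, -0.71733256]]), 't': array([0.5182104 , 0.22491106, 0.8535647 ])}
{'K': array([[346.88076885,   0.        , 314.57766294],
       [  0.        , 346.88076885, 240.47511638],
       [  0.        ,   0.        ,   1.        ]]), 'mount': array([[ 9.99999680e-01,  5.38730700e-04, -5.91379566e-04,
         1.62770393e-03],
       [ 7.17028369e-04, -2.75809309e-01,  9.61212105e-01,
        -1.78557086e-01],
       [ 3.54726481e-04, -9.61212222e-01, -2.75809607e-01,
         8.06031046e-02],
       [ 0.00000000e+00,  0.00000000e+00,  0.00000000e+00,
         1.00000000e+00]])}
```

View pics/scene0.png

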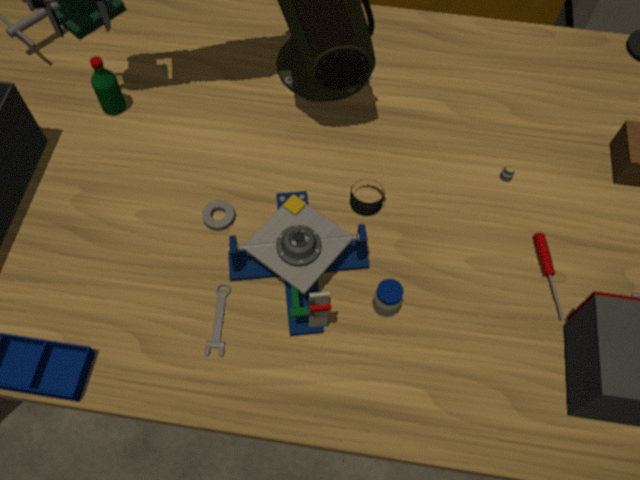

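View pics/side0.png

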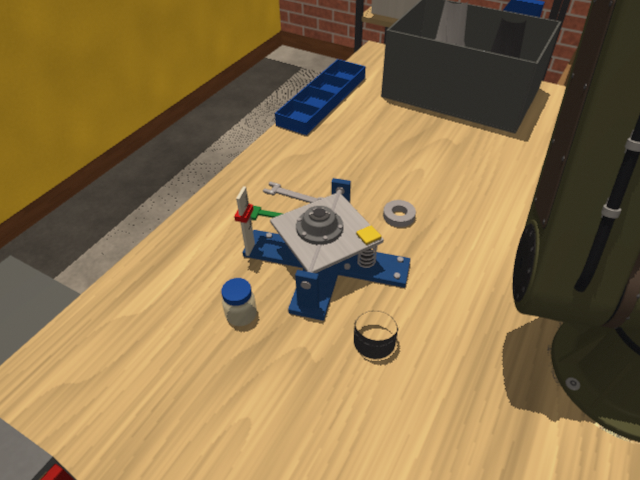

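```bash
python3 - <<'E'
import cv2,numpy as np
a=cv2.imread("pics/scene0.png")[185:335,270:345];b=cv2.imread("pics/side0.png")[180:280,230:390]
M=np.zeros((600,800,3),np.uint8)
M[:,:300]=cv2.resize(a,None,fx=4,fy=4,interpolation=cv2.INTER_CUBIC)
M[:312,301:800]=cv2.resize(b,(499,312),interpolation=cv2.INTER_CUBIC)
cv2.imwrite("pics/m1.png",M)
for n in("scene","side"):
    im=cv2.imread(f"pics/{n}0.png")[180:340,200:400];h=cv2.cvtColor(im,cv2.COLOR_BGR2HSV)
    for c,lo,hi in(("yellow",(22,180,120),(34,255,255)),("green",(45,120,50),(85,255,255)),("red",(0,200,90),(6,255,255))):
        m=cv2.inRange(h,lo,hi);k,l,s,ce=cv2.connectedComponentsWithStats(m)
        for i in range(1,k):
            if s[i,4]>15:print(n,c,s[i]+[200,180,0,0,0],ce[i]+[200,180])
E
```

```text
scene yellow [284 196  21  18 218] [293.88990826 204.20642202]
scene green [290 285  18  32 290] [296.75862069 304.83793103]
scene red [310 304  21   6  84] [319.83333333 306.78571429]
side yellow [357 226  24  17 246] [368.35772358 234.2195122 ]
side green [251 206  30  14 179] [262.02793296 212.69832402]
side red [235 204  17  18 123] [243.27642276 214.43902439]
```

View pics/m1.png

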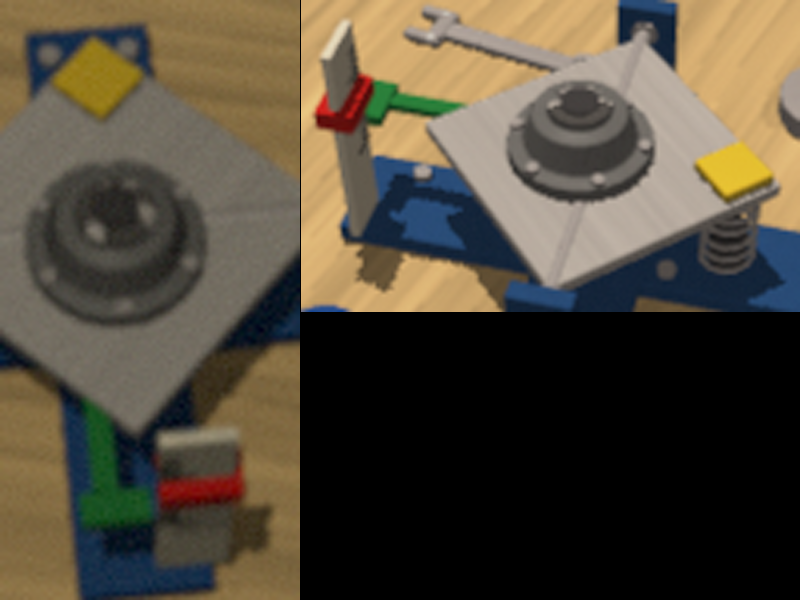

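```bash
cat > h.py <<'E'
from station import *
import numpy as np,cv2
from scipy.optimize import least_squares
C={n:camera_info(n) for n in("scene","side")}
def proj(n,X):
    c=np.atleast_2d(X)@C[n]['R'].T+C[n]['t'];p=c@C[n]['K'].T;return p[:,:2]/p[:,2:]
S=lambda u,v:("scene",270+(u+.5)/4-.5,185+(v+.5)/4-.5)
D=lambda u,v:("side",230+(u-300.5)/3.119-.5,180+(v+.5)/3.12-.5)
def W(p,X): # cradle -> world
    c,s=np.cos(p[2]),np.sin(p[2]);X=np.atleast_2d(X);return X@np.array([[c,s,0],[-s,c,0],[0,0,1]])+[p[0],p[1],0]
E
cat > fit.py <<'E'
from h import *
d=.0255
obs=[(S(52,78),(-.085,-d,.098)),(S(97,38),(-.085-d,0,.098)),(S(143,76),(-.085,d,.098)),(S(98,117),(-.085+d,0,.098)),
(D(775,175),(-.085-d,0,.098)),(D(737,143),(-.085,-d,.098)),(D(697,150),(-.085+d,0,.098)),(D(735,192),(-.085,d,.098)),
(S(135,435),(.115,0,.088)),(D(428,127),(.115,0,.088)),(D(552,282),(0,.115,.088)),(D(645,40),(0,-.115,.088))]
f=lambda p:np.concatenate([proj(o[0],W(p,X))[0]-o[1:] for o,X in obs])
r=least_squares(f,[.5,0,0],loss='soft_l1');p=r.x;print("pose",p,"\n",f(p).reshape(-1,2).round(1))
print("pad",W(p,(-.085,0,.098)),"hinge pt",W(p,(0,0,.13)))
# tag: unknown y centre, height mid, x centre
t=lambda q,a,b,c:(q[0]+a*.012,q[1]+b*.02,q[2]+c*.007)
ob=[(S(243,497),(1,1,-1)),(S(160,506),(1,-1,-1)),(D(317,103),(1,1,1)),(D(319,129),(1,1,-1)),(D(350,132),(-1,1,-1)),(D(372,80),(-1,-1,1))]
g=lambda q:np.concatenate([proj(o[0],W(p,t(q,*a)))[0]-o[1:] for o,a in ob])
r=least_squares(g,[.155,.03,.11],loss='soft_l1');q=r.x;print("tag",q,"rise",q[2]-.085,"\n",g(q).reshape(-1,2).round(1))
# pointer bar at rest: green bar corners
k=proj("scene",W(p,[(.153,0,.085),(.153,-.017,.089),(.153,.017,.089)]));print((k-[270,185])*4)
np.save("p.npy",np.r_[p,q])
E
python3 fit.py
```

```text
pose [0.57251608 0.02654542 0.25847849] 
 [[-1.4 -0.2]
 [-1.6 -1.4]
 [ 0.1 -1.7]
 [ 0.4 -0.5]
 [ 0.1 -0.2]
 [ 1.6 -1.4]
 [-1.2  3.1]
 [-2.9  1.3]
 [-0.5 -1.1]
 [-1.1 -1.2]
 [-0.8  2.8]
 [-1.  -0.6]]
pad [[0.49033978 0.00481857 0.098     ]] hinge pt [[0.57251608 0.02654542 0.13      ]]
tag [0.15423398 0.02692214 0.12273046] rise 0.03773046264991138 
 [[ 0.1  0.1]
 [-0.3 -0.2]
 [-1.1  2.4]
 [-0.8 -0.5]
 [ 1.1  0.7]
 [ 0.6 -1.8]]
[[139.56164942 503.58775848]
 [104.38350551 503.82713425]
 [174.71820779 497.11709494]]
```

Emit:
send_rows(series="0 0 0 -1 0 1.2 -1;0 0 0 -3 0 3.6 -1;0 0 0 -5 0 6 -1;0 0 0 -7.4 0 8.8 -1;0 0 0 -9.8 0 11.7 -1;0 0 0 -12.2 0 14.6 -1;0 0 0 -14.6 0 17.4 -1;0 0 0 -17 0 20.3 -1;0 0 0 -19.4 0 23.2 -1;0 0 0 -21.8 0 26 -1", newtons=10)

```text
time_s: 0.93
ee_pos: [0.358, -0.2217, 0.2054]
eef_rot: [-1.571, 0.0, -1.223]
force: [-0.0, 0.6, 0.1]
grip_width: 0.0309
```

Emit:
send_rows(series="0 0.1 0 -2.2 0 2.6 -1;0 0.2 0 -4.4 0 5.3 -1;0 0.4 0 -6.8 0 8.1 -1;0 0.5 0 -9.2 0 11 -1;0 0.6 0 -11.6 0 13.9 -1;0 0.8 0 -13.8 1 16.5 -1;0 0.9 0 -15.4 2 18.5 -1;0 1 0 -16.4 3 19.7 -1;0 1 0 -17 3.5 20.3 -1;0 1 0 -17 3.5 20.3 -1")

```text
time_s: 1.77
ee_pos: [0.4902, 0.0065, 0.1692]
eef_rot: [-1.573, 0.001, -1.309]
force: [0.0, 0.9, -0.6]
grip_width: 0.0005
```

```bash
python3 - <<'E'
from h import *
o=get_obs();print(o['time_s'],o['ee_pos'],o['eef_rot'],o['force'],o['grip_width'])
a=camera("scene")[:,:,::-1];b=camera("side")[:,:,::-1]
M=np.zeros((600,800,3),np.uint8)
M[:,:300]=cv2.resize(a[185:335,270:345],None,fx=4,fy=4,interpolation=cv2.INTER_CUBIC)
M[:312,301:800]=cv2.resize(b[180:280,230:390],(499,312),interpolation=cv2.INTER_CUBIC)
w=camera("wrist")[:,:,::-1];M[312:,400:]=cv2.resize(w[:,:],(400,300))[:288]
cv2.imwrite("pics/m2.png",M)
E
```

```text
1.7667 [0.49019142 0.00649175 0.16916177] [-1.57306158e+00  8.30548593e-04 -1.30850081e+00] [ 0.04397823  0.93667906 -0.6203537 ] 0.0005230059669514685
```

View pics/m2.png

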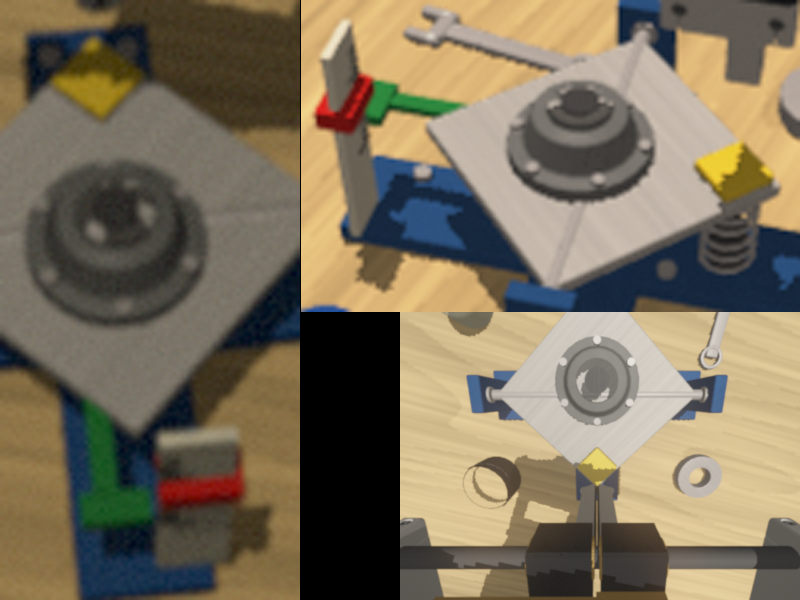

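```bash
cat >> h.py <<'E'
from scipy.spatial.transform import Rotation as Ro
def wpix(o,uv,z):
    ci=camera_info("wrist");T=np.eye(4);T[:3,:3]=Ro.from_euler('xyz',o['eef_rot']).as_matrix();T[:3,3]=o['ee_pos'];T=T@ci['mount']
    d=T[:3,:3]@np.linalg.solve(ci['K'],[*uv,1]);return T[:3,3]+d*(z-T[2,3])/d[2]
E
python3 - <<'E'
from h import *
o=get_obs();P=lambda u,v:((u-400+.5)*1.6-.5,(v-312+.5)*1.6-.5)
for n,u,v,z in(("padL",576,467,.098),("padR",620,467,.098),("padT",597,446,.098),("padB",597,487,.098),("cover",597,380,.11),("postL",492,394,.085),("postR",703,394,.085)):print(n,wpix(o,P(u,v),z).round(4))
E
```

```text
padL [0.4866 0.0279 0.098 ]
padR [ 0.5004 -0.0238  0.098 ]
padT [0.5183 0.0099 0.098 ]
padB [ 0.468  -0.0035  0.098 ]
cover [0.588  0.0286 0.11  ]
postL [0.5438 0.1433 0.085 ]
postR [ 0.6071 -0.0941  0.085 ]
```

Emit:
send_rows(series="0 0 0 0.2 0.5 0.1 -1;0 0 0 0.4 1.5 0.1 -1;0 0 0 0.4 2.8 0.1 -1;0 0 0 0.4 4 0.1 -1;0 0 0 0.4 5 0.1 -1;0 0 0 0.4 5.8 0.1 -1;0 0 0 0.4 6.4 0.1 -1;0 0 0 0.4 6.6 0.1 -1;0 0 0 0.4 6.6 0.1 -1;0 0 0 0.4 6.6 0.1 -1")

```text
time_s: 2.75
ee_pos: [0.4927, 0.0019, 0.1048]
eef_rot: [-1.57, -0.0, -1.31]
force: [-0.2, 0.5, -0.2]
grip_width: 0.0003
```

Emit:
send_rows(series="0 0 0 0 0.2 0 -1;0 0 0 0 0.4 0 -1;0 0 0 0 0.6 0 -1;0 0 0 0 0.8 0 -1;0 0 0 0 1.0 0 -1;0 0 0 0 1.2 0 -1;0 0 0 0 1.4 0 -1;0 0 0 0 1.5 0 -1;0 0 0 0 1.5 0 -1;0 0 0 0 1.5 0 -1")

```text
time_s: 3.58
ee_pos: [0.4922, 0.0018, 0.0898]
eef_rot: [-1.571, -0.0, -1.31]
force: [-5.5, -1.8, 8.3]
grip_width: 0.0004
```

```bash
cat > look.py <<'E'
from h import *
import sys
o=get_obs();print(o['time_s'],o['ee_pos'],o['eef_rot'],o['force'],o['grip_width'])
a=camera("scene")[:,:,::-1];b=camera("side")[:,:,::-1]
M=np.zeros((600,800,3),np.uint8)
M[:,:300]=cv2.resize(a[185:335,270:345],None,fx=4,fy=4,interpolation=cv2.INTER_CUBIC)
M[:312,301:800]=cv2.resize(b[180:280,230:390],(499,312),interpolation=cv2.INTER_CUBIC)
M[312:,301:601]=cv2.resize(b[195:231,230:268],(300,288),interpolation=cv2.INTER_CUBIC)
cv2.imwrite(sys.argv[1],M)
E
python3 look.py pics/m3.png
```

```text
3.5833 [0.49222913 0.00179572 0.08975303] [-1.57142994e+00 -7.83294960e-05 -1.31020805e+00] [-5.53975672 -1.79198835  8.32148052] 0.00037933483342024595
```

View pics/m3.png

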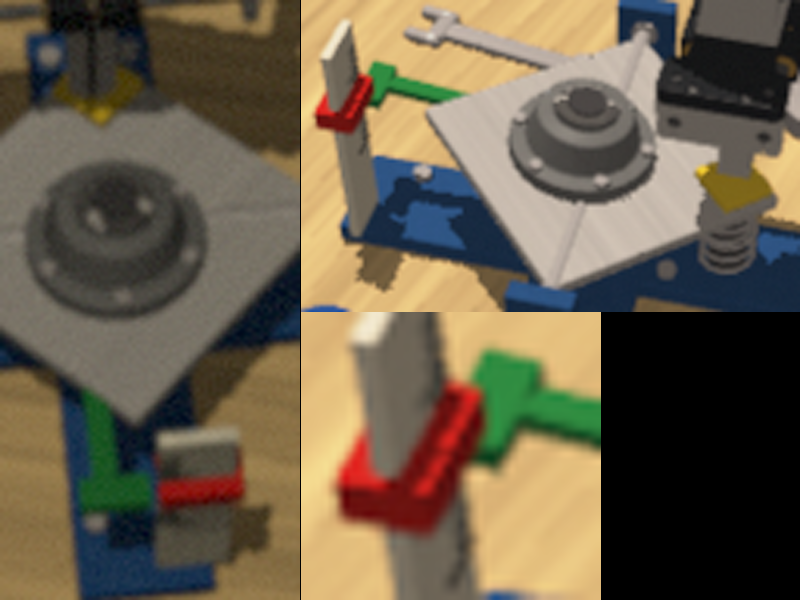

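```bash
cat > ov.py <<'E'
from h import *
import itertools
p=[.5754,.0246,.2608];k=8
def box(c,h):return np.array([np.add(c,np.multiply(s,h)) for s in itertools.product((-1,1),repeat=3)])
def ov(im,n,x0,y0,w,h,boxes):
    M=cv2.resize(im[y0:y0+h,x0:x0+w],None,fx=k,fy=k,interpolation=cv2.INTER_CUBIC)
    for B,col in boxes:
        q=((proj(n,W(p,B))-[x0,y0]+.5)*k).round().astype(int)
        for i,j in itertools.combinations(range(8),2):
            if bin(i^j).count('1')==1:cv2.line(M,tuple(map(int,q[i])),tuple(map(int,q[j])),col,1)
    return M
tag=lambda r:box((.155,.027,.085+r),(.012,.02,.007));bar=box((.153-.008,-.014,.085),(.008,.017,.004))
bx=[(tag(36),(0,0,0))] if 0 else [(tag(.034),(255,255,255)),(tag(.028),(255,255,0)),(bar,(255,0,255))]
if __name__=="__main__":
    A=ov(cv2.imread("pics/scene0.png"),"scene",287,275,50,55,bx);B=ov(cv2.imread("pics/side0.png"),"side",230,190,50,55,bx)
    cv2.imwrite("pics/ov1.png",np.hstack([A,B]))
E
python3 ov.py
```

```text
(no output)
```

View pics/ov1.png

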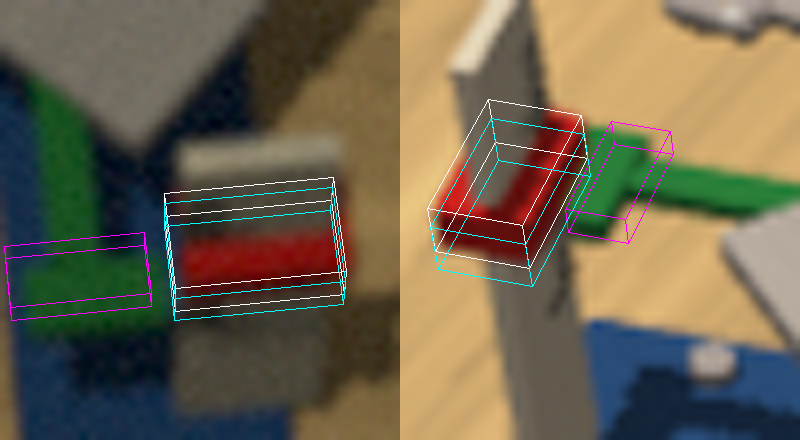

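Emit:
send_rows(series="0 0 0 0 0.1 0 -1;0 0 0 0 0.25 0 -1;0 0 0 0 0.4 0 -1;0 0 0 0 0.55 0 -1;0 0 0 0 0.7 0 -1;0 0 0 0 0.8 0 -1;0 0 0 0 0.9 0 -1;0 0 0 0 0.95 0 -1;0 0 0 0 0.95 0 -1;0 0 0 0 0.95 0 -1")

```text
time_s: 4.52
ee_pos: [0.4923, 0.0018, 0.0805]
eef_rot: [-1.571, -0.0, -1.31]
force: [-6.5, -0.5, 11.7]
grip_width: 0.0005
```

```bash
cat > look2.py <<'E'
from ov import *
import sys
o=get_obs();z=o['ee_pos'][2];print(o['time_s'],o['ee_pos'],o['force'])
a=camera("scene")[:,:,::-1].copy();b=camera("side")[:,:,::-1].copy();k=8
cv2.imwrite("pics/sc_%s.png"%sys.argv[1],a);cv2.imwrite("pics/sd_%s.png"%sys.argv[1],b)
r=np.full((55*k,400,3),0)
A=ov(a,"scene",287,260,50,60,[]);B=ov(b,"side",230,185,50,60,[])
cv2.imwrite("pics/lk_%s.png"%sys.argv[1],np.hstack([A,B]))
E
python3 look2.py a
```

```text
4.5167 [0.49233152 0.0017987  0.08052898] [-6.53573818 -0.539135   11.68473346]
```

View pics/lk_a.png

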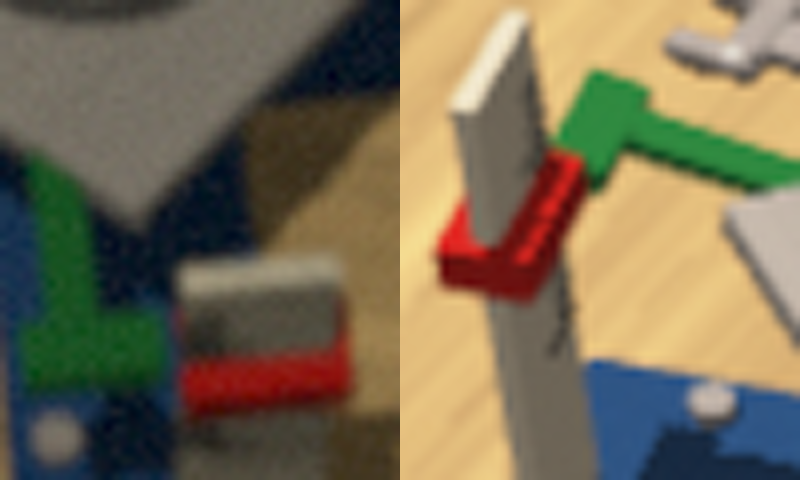

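```bash
cat > sil.py <<'E'
from ov import *
import sys
D={'s':{'umin':(0,0),'vmin':(1,0),'umax':(0,1),'vmax':(1,1)}}['s']
def mask(im,c):
    b,g,r=[im[...,i].astype(float) for i in range(3)]
    m=((r>2.2*g)&(r>2.2*b)&(r>50)) if c=='r' else ((g>1.5*r)&(g>1.5*b)&(g>40))
    m[:190]=0;m[330:]=0;m[:,:225]=0;m[:,345:]=0
    k,l,s,ce=cv2.connectedComponentsWithStats(m.astype(np.uint8));i=1+np.argmax(s[1:,4]);return l==i
def ext(im,c,ks):
    v,u=np.nonzero(mask(im,c));x=(u,v);return [(x[D[k][0]].max()+.5 if D[k][1] else x[D[k][0]].min()-.5) for k in ks]
def pext(n,B,ks):
    q=proj(n,W(p,B));return [(q[:,D[k][0]].max() if D[k][1] else q[:,D[k][0]].min()) for k in ks]
kt={'scene':('umin','umax','vmax'),'side':('umin','vmax')}
kb={'scene':('umin','umax','vmax'),'side':('vmin','vmax')}
def fit_tag(ims):
    f=lambda q:np.concatenate([np.subtract(pext(n,box(q,(.012,.02,.007)),kt[n]),ext(ims[n],'r',kt[n])) for n in kt])
    r=least_squares(f,[.155,.027,.119]);return r.x,f(r.x).round(1)
def barbox(x,y,t):
    B=box((x,y,0),(.008,.017,.004));c,s=np.cos(t),np.sin(t);return np.c_[B[:,0]*c-B[:,2]*s,B[:,1],.085+B[:,0]*s+B[:,2]*c]
def fit_bar(ims):
    f=lambda q:np.concatenate([np.subtract(pext(n,barbox(q[0],q[1],q[2]),kb[n]),ext(ims[n],'g',kb[n])) for n in kb])
    r=least_squares(f,[.15,-.014,.1]);return r.x,(.153*np.sin(r.x[2])).round(4),f(r.x).round(1)
L=lambda a,b:{'scene':cv2.imread(a),'side':cv2.imread(b)}
if __name__=="__main__":
    r0=L("pics/scene0.png","pics/side0.png");print('rest',fit_tag(r0),fit_bar(r0))
    for s in sys.argv[1:]:
        r=L(f"pics/sc_{s}.png",f"pics/sd_{s}.png");print(s,fit_tag(r),fit_bar(r))
E
python3 sil.py a
```

```text
rest (array([0.15270313, 0.02939469, 0.12125023]), array([-1.4,  0.4, -0.9, -1.1,  0.7])) (array([ 0.1502354 , -0.01013502,  0.00927898]), np.float64(0.0014), array([-0.3,  0.2,  0. , -0.6,  0.7]))
a (array([0.15171043, 0.02975529, 0.12234408]), array([-1.2,  0.6, -0.6, -0.8,  0.5])) (array([ 0.15010745, -0.01051809,  0.22019013]), np.float64(0.0334), array([-1. ,  0.9,  0. , -0.7,  0.8]))
```

Emit:
send_rows(series="0 0 0 0 0.05 0 -1;0 0 0 0 0.1 0 -1;0 0 0 0 0.15 0 -1;0 0 0 0 0.15 0 -1;0 0 0 0 0.15 0 -1;0 0 0 0 0.15 0 -1;0 0 0 0 0.15 0 -1;0 0 0 0 0.15 0 -1;0 0 0 0 0.15 0 -1;0 0 0 0 0.15 0 -1")

```text
time_s: 5.45
ee_pos: [0.4924, 0.0018, 0.0791]
eef_rot: [-1.571, -0.0, -1.31]
force: [-6.5, -0.8, 12.8]
grip_width: -0.0
```

```bash
python3 look2.py b; python3 sil.py b
```

```text
5.45 [0.49243523 0.0017986  0.07913911] [-6.45547629 -0.81946828 12.82685415]
rest (array([0.15270313, 0.02939469, 0.12125023]), array([-1.4,  0.4, -0.9, -1.1,  0.7])) (array([ 0.1502354 , -0.01013502,  0.00927898]), np.float64(0.0014), array([-0.3,  0.2,  0. , -0.6,  0.7]))
b (array([0.15270313, 0.02939469, 0.12125023]), array([-1.4,  0.4, -0.9, -1.1,  0.7])) (array([ 0.14997922, -0.01042268,  0.24007321]), np.float64(0.0364), array([-1. ,  0.9,  0. , -0.8,  0.9]))
```

View pics/lk_b.png

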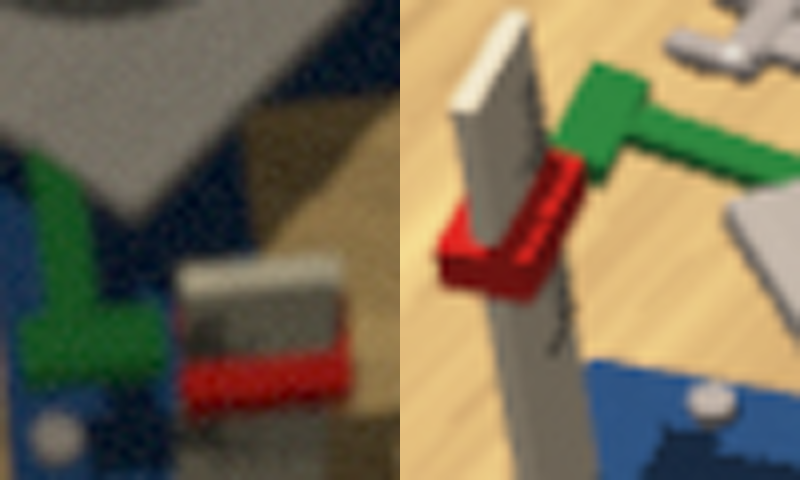

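Picture b: the green bar's end (side crop about (560–600, 150–185)) meets the tag's edge at the same height. The fit puts the pointer about 35 mm up and the tag about 35–36 mm. I'll hold, then release.

Emit:
send_rows(series="0 0 0 0 0 0 -1;0 0 0 0 0 0 -1;0 0 0 0 0 0 -1;0 0 0 0 0 0 -1;0 0 0 0 0 0 -1;0 0 0 0 0 0 -1;0 0 0 0 0 0 -1;0 0 0 0 0 0 -1;0 0 0 0 0 0 -1;0 0 0 0 0 0 -1")

```text
time_s: 6.38
ee_pos: [0.4924, 0.0018, 0.0791]
eef_rot: [-1.571, -0.0, -1.31]
force: [-7.1, -1.2, 12.8]
grip_width: 0.0005
```

Emit:
send_rows(series="0 0 0 0 -0.2 0 -1;0 0 0 0 -0.5 0 -1;0 0 0 0 -0.9 0 -1;0 0 0 0 -1.3 0 -1;0 0 0 0 -1.8 0 -1;0 0 0 0 -2.6 0 -1;0 0 0 0 -4 0 -1;0 0 0 0 -6 0 -1;0 0 0 0 -8 0 -1;0 0 0 0 -10 0 -1")

```text
time_s: 7.22
ee_pos: [0.4923, 0.002, 0.1795]
eef_rot: [-1.571, 0.0, -1.31]
force: [0.5, 0.1, 0.0]
grip_width: 0.0003
```

Emit:
send_rows(series="0 0 0 0 -1.5 -1 -1;0 0 0 0 -2.5 -2 -1;0 0 0 0 -3 -4 -1;0 0 0 0 -3 -6 -1;0 0 0 0 -3 -7.5 -1;0 0 0 0 -3 -8.5 -1;0 0 0 0 -3 -9 -1;0 0 0 0 -3 -9 -1;0 0 0 0 -3 -9 -1;0 0 0 0 -3 -9 -1")

```text
time_s: 8.05
ee_pos: [0.406, -0.0212, 0.2084]
eef_rot: [-1.571, 0.0, -1.31]
force: [-0.1, -0.4, 0.6]
grip_width: 0.0006
```

```bash
python3 look2.py c; python3 sil.py c; cp pics/sd_c.png pics/final.png; python3 -c "
from station import *;print(max(abs(get_obs()['joint_vel'])))"
```

```text
8.05 [ 0.40602012 -0.02118526  0.20843732] [-0.08430807 -0.40137031  0.56520603]
rest (array([0.15270313, 0.02939469, 0.12125023]), array([-1.4,  0.4, -0.9, -1.1,  0.7])) (array([ 0.1502354 , -0.01013502,  0.00927898]), np.float64(0.0014), array([-0.3,  0.2,  0. , -0.6,  0.7]))
c (array([0.15270313, 0.02939469, 0.12125023]), array([-1.4,  0.4, -0.9, -1.1,  0.7])) (array([ 0.1502354 , -0.01013502,  0.00927898]), np.float64(0.0014), array([-0.3,  0.2,  0. , -0.6,  0.7]))
0.003236019195316064
```

View pics/final.png

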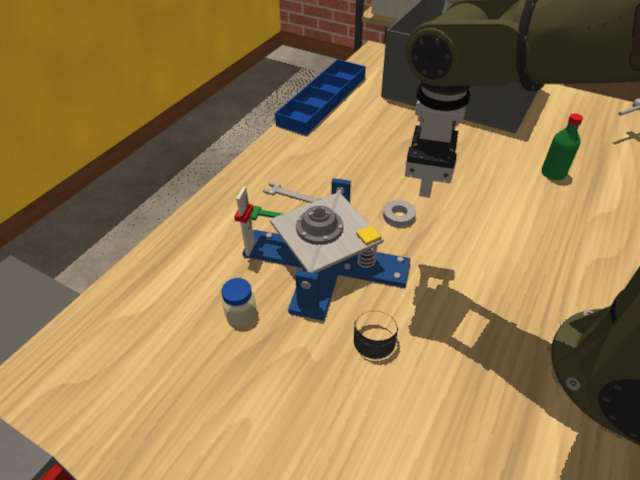

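The final picture shows the plate level again and the pad at its rest pixel (368, 234). The tag (243, 214) and the loose parts are where they were, and the gripper is clear.

```bash
python3 -c "
from station import *;print(hand_in())"
```

```text
the job is handed in; nothing more can be done
None
```

I pressed the yellow pad with closed fingertips, in steps, to about 19 mm down. That brought the green pointer level with the red tag. I held it there about 1.7 s, after about 1 s within the tag's range on the way. Then I let go, backed off about 90 mm and up, and handed in at about 8 s.

**Pointer against tag:** With the bias seen at rest taken out, the image fit put the pointer 35 mm above rest and the tag at about 35–36 mm. The fingertip depth gave a slightly lower pointer, about 33 mm. Both are within the 7 mm allowance.

**Force:** The push was about 13 N, with about 7 N sideways that I put down to friction.

**After release:** The fit of the pointer and tag came out the same as before the press, so the plate is fully back and the tag has not moved. The spanner, jar, bearing and piston look unmoved in the side picture, and the force reading is near zero.

**Disagreements:** My first tag estimate was 37.7 mm above rest, just over the stated 36 mm maximum. The bias correction brought it into range. My first pad position from the scene and side cameras was about 4 mm off the closer wrist view, so I used the wrist one.

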